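Third hand for a heat sink

TASK

One of the two power boards on the bench still has no heat sink: carry the loose black heat sink to it, flat face towards the bare transistors and foot on the board, slide it between the two guide rails and press it squarely against all three transistor tabs. Keep pressing steadily with about 8 N in all (5 to 12 N is good; their leads give like springs and must never take more than 18 N) and finish while still holding it pressed there, so that I can drive the screws. Leave the finished board and the loose things around it alone.

Things in the scene. Friction and masses are not known exactly. Their poses are not given: they have to be found in the camera images.
- heat_sink: the loose black finned heat sink, 23 mm deep (its x), 50 mm wide (its y), 50 mm tall, 0.08 to 0.15 kg, standing upright on the bench. Origin: middle of its foot (underside). +x points out of its flat mounting face (three tapped holes), 11.5 mm from the origin; the fins point to -x. Can be grasped from above across its 50 mm width (its y), in its upper half
- sink_face (a point): middle of the lower edge of the heat sink's flat face, at x = +11.5 mm, y = 0, z = 0 of the heat sink
- board_open: the board that still lacks its heat sink: green, 84 x 108 mm, on a grey base plate 92 x 116 mm, fixed to the bench. Origin: middle of the base plate's underside, on the bench. x points away from the robot (the yaw varies), z up. The board's top is 14 mm above the origin. Parts stand on it behind the transistors (x > 16 mm, up to 24 mm high) and at the side edges (|y| > 43 mm, 10 mm)
- tabs (a point): on board_open, fixed: the middle of the plane of the unpressed tabs' front faces (x = +4 mm, y = 0 of the board), at the height of the board's top. The heat sink's face comes to this plane first and then moves on in +x of the board as the leads give
- rail_mouth (a point): on board_open, fixed: midway between the flared mouths of the two black guide rails, at the board's x = -28 mm, y = 0 and the height of the board's top. The rails stand 8 mm above the board's top; their mouths open to 64 mm here and narrow to 53 mm inside at the board's x = -20 mm; from there they run straight along x to x = +4 mm
- transistor_row: the row of three bare transistors of board_open with their solder pads; fixed origin on the board's top, at the board's x = 0, y = 0
- q_left: left transistor (board's y = +15 mm): black package with a steel tab 10 mm wide, 14 to 29.5 mm above the board's top. Origin: under the front face of its tab, at the height of the board's top; it moves with the tab. It gives in +x of the board by up to 8 mm against a spring of 0.8 N/mm (2.4 N/mm for all three) and springs back
- q_mid: middle transistor (y = 0 of the board), the same
- q_right: right transistor (-15 mm in the board's y), the same
- board_done: the finished board, the same as board_open but with its heat sink already screwed on; fixed to the bench, same frame. Not to be touched
- paste_syringe: bystander, loose: green syringe of thermal paste, 24 x 88 x 17 mm, lying; origin under its middle
- screwdriver: bystander, loose: teal screwdriver, 9 x 139 x 9 mm, lying along its y; origin under its middle
- flux_tin: bystander, loose: low round tin with a red lid, 47 mm across, 21 mm high, between the boards; origin under its middle

How it is judged:
By the outcome, as a careful person would: the job done as asked, in the order asked, and still so for the second after the job is handed in, while the arm keeps its last pose, push and grip.
It also fails if it takes over 40 s, if anything falls off the work surface, if the arm or the gripper's body presses on something with over 40 N, if the wrist force passes 120 N, or if a joint passes its speed limit or range.

ROBOT

A 6-joint arm with a two-finger parallel gripper is mounted at the origin on a cart in front of the work surface, level with it; the furniture and walls round the work are solid. World frame = base frame: x ahead of the robot, y to its left, z up, the work surface at z = 0. Lengths are in m, angles in rad, forces in N, time in s.
With the tool pointing down it reaches from about 0.35 to 0.775 m from the base axis. Payload 7.3 kg.
Tool frame: the origin (TCP) lies at the very end of the fingers, on their centre line; the grasp point (between the pads) lies 19 mm behind it; z points along the fingers, y is the line along which they close (so a half turn about z gives the same grasp; the last joint's range is limited). The gripper opens to 92 mm and grips with 3 to 60 N. Pads are 19 mm wide; open, the fingers measure 130 mm over their backs; the gripper's body (75 mm by 190 mm) begins 47 mm behind the grasp point.
Start: joints at [-1.29, 0.342, 1.524, -0, 1.275, -0.146], TCP at [0.217, -0.478, 0.198] pointing down, gripper open.
Joint ranges: [-2.53, 2.53], [-0.77, 2.02], [0.04, 2.7], [-1, 4.14], [0.28, 2.66], [-3.11, 3.11]. Speed limits (rad/s): [2.57, 2.57, 3.14, 3.14, 3.14, 3.14].

INTERFACE

Orientations are given as [roll, pitch, yaw] about the fixed x, y, z axes, in that order (R = Rz(yaw) Ry(pitch) Rx(roll)).
In Python, from cell import observe, read_camera, get_calibration, hand_in, search_frame gives the robot as it stands.
- The arm moves only by the tool step_arm, never from a script. Its argument "commands" is a list of rows, each an object with "translation": the shift along the tool's x, y, z in mm, a list of three; "roll": the turn about the tool's z in rad. In form: [{"translation": [x, y, z], "roll": roll}, ...]. A call has 1 to 20 rows; each row shifts and turns the commanded pose from where the row before left it, along the tool's axes as they then stand; what a row does not reach is not made up. A row lasts 1/12 s, in which the tool goes at most 41.7 mm and 7.16 degrees, less where a joint would pass 70% of its speed; a pose out of reach is approached as far as the arm can. A call is refused whole if a number of a shift passes 41.7 or a number of a turn 0.125, either way. A call with a gripper value outside its range is refused whole. "fingers" is the opening, from 0 (shut) to 1 (fully open), set as the call begins (left out, the last holds). The fingers move at their own pace and stop on an object; "grip_force" is the grip in N (left out, the last holds). Time passes only in rows, so rows that do not move let the fingers close. It gives the time, the measured TCP pose, the force, the opening and the grip force at its end, in the units of the state.
- observe(): the state, without advancing time (a new reading comes with each control period).
- read_camera(name): name is "scene" or "top"; returns the picture (480x640x3 uint8, red, green, blue); there is no depth.
- get_calibration(name): a dict with "camera_matrix" (3x3 intrinsics, pixels), "world_from_camera" (4x4, takes a point from camera to world coordinates). Camera axes: x right, y up, looking along -z (the intrinsics and any distortion apply to the point x, -y, -z); pixel columns grow to the right and rows downward; lengths in m; the calibration is good to about 2 mm. A picture is of the moment at which its call begins. get_calibration takes no time and is no camera call.
- hand_in(): hands the job in; it is judged then, once.
Trained networks look in the newest picture that a camera, given by its name, has taken for a name from the list of things; names that differ only in an ending like _2 or _b are one class to them, and where a whole thing is asked for, a point or a joint stands for the part that bears it (a point fixed in the world has none). Each returns a list of dicts, best first, with "confidence" (0 to 1); they miss things now and then, are a little off and sometimes report something else, mostly with a low value. They report only what shows in the picture. A call takes as long as a camera call.
- search_frame(camera, name): "at" ([x, y, z] in m, in world coordinates, good to about 4 mm: the middle of the surface that is visible of it).
The state is a dict: "time": time; "qpos": joint angles; "qvel": joint speeds; "joint_efforts": joint torques, N m; "tool_pos": TCP position; "tool_rot": TCP orientation; "contact_force": force on the tool from outside, world axes, zero at the start; "torque": the same for the moment, N m; "opening": finger opening in m; "grip_force": force on a finger pad.
Only numpy, scipy, OpenCV 4.12 (cv2) and the standard library are available. Lean on these libraries where they do the work, as an engineer would, in place of code of your own. Each camera call takes 0.05 s, during which the arm holds its last target. There are 200 camera calls.

## Working session

There is one attempt and no reset: what is moved stays moved. The work goes in short steps, Python scripts to look and compute and a tool call to move; the robot and the scene stay as the last step left them, time stands still between calls to the robot, and variables do not carry over. Pictures are saved under pics/ and viewed, at most 10 in all, crops included, and the job is handed in when it is done.

Besides the shell and the picture viewer there is one more tool, called after "Request:" as name(argument=value, ...), one argument or row to a line, values as JSON. step_arm: Moves the arm, as the interface text tells. Its arguments: {"type":"object","properties":{"commands":{"type":"array"},"fingers":{"type":"number"},"grip_force":{"type":"number"}},"required":["commands"]}

```bash
mkdir -p pics; python3 - <<'E'
from cell import *
import cv2
for c in ["scene","top"]:
    im=read_camera(c); cv2.imwrite(f"pics/{c}0.png",im[:,:,::-1])
    k=get_calibration(c); print(c,k["camera_matrix"],k["world_from_camera"].round(4) if hasattr(k["world_from_camera"],'round') else k["world_from_camera"])
    for n in ["heat_sink","sink_face","board_open","tabs","rail_mouth","transistor_row","q_left","q_mid","q_right","board_done","flux_tin"]:
        print(n,[(([round(v,4) for v in d["at"]]),round(d["confidence"],2)) for d in search_frame(c,n)][:3])
print(observe())
E
```

```text
scene [[507.53904263   0.         313.66680286]
 [  0.         507.53904263 241.26285732]
 [  0.           0.           1.        ]] [[ 0.5977  0.3905 -0.7001 -0.0987]
 [-0.8016  0.2759 -0.5304 -0.6338]
 [-0.014   0.8783  0.478   0.4655]
 [ 0.      0.      0.      1.    ]]
heat_sink [([0.412, -0.1592, 0.0297], 0.78)]
sink_face [([0.4107, -0.1617, 0.0275], 0.88)]
board_open [([0.5324, -0.046, 0.0122], 0.84)]
tabs [([0.5333, -0.0435, 0.015], 0.96)]
rail_mouth [([0.5274, -0.0467, 0.0134], 0.64)]
transistor_row [([0.5531, -0.0341, 0.0337], 0.65)]
q_left [([0.5607, -0.0231, 0.0339], 0.58)]
q_mid [([0.5549, -0.0418, 0.0333], 0.6)]
q_right []
board_done [([0.5507, -0.3359, 0.0143], 0.77), ([0.5515, -0.0418, 0.0311], 0.52)]
flux_tin [([0.5834, -0.1995, 0.0177], 0.59)]
top [[476.94175631   0.         321.45924516]
 [  0.         476.94175631 232.85788696]
 [  0.           0.           1.        ]] [[-0.0248  0.9856 -0.1675  0.3251]
 [-0.9997 -0.0258 -0.0041 -0.1705]
 [-0.0083  0.1673  0.9859  0.9582]
 [ 0.      0.      0.      1.    ]]
heat_sink [([0.4161, -0.1637, 0.0469], 0.69)]
sink_face [
[... 375 characters left out ...]
ime': 1.2, 'qpos': array([-1.29002781e+00,  3.41972301e-01,  1.52408572e+00, -3.28114620e-05,
        1.27540755e+00, -1.46014331e-01]), 'qvel': array([-1.03458514e-04,  4.21860439e-04,  9.66899815e-04,  8.25408433e-04,
       -2.49369932e-04,  2.06523275e-05]), 'joint_efforts': array([ 2.82774199e-03, -4.31124938e+01, -2.44475949e+01,  7.19219889e-02,
        4.82445722e-02,  1.85289122e-05]), 'tool_pos': array([ 0.21733124, -0.47793157,  0.19785989]), 'tool_rot': array([3.14147149e+00, 4.95472831e-05, 4.26792397e-01]), 'contact_force': array([-0.39481225, -0.13680633,  0.38378502]), 'torque': array([ 0.00431282, -0.00233766,  0.03976295]), 'grip_force': 0.0, 'opening': 0.09170446306994401}
```

View pics/scene0.png

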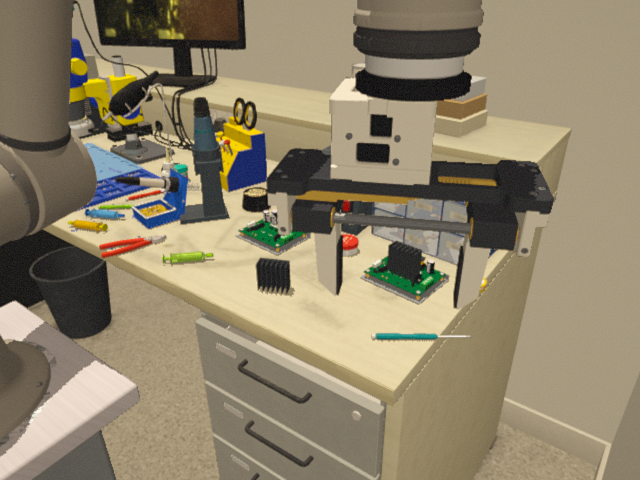

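View pics/top0.png

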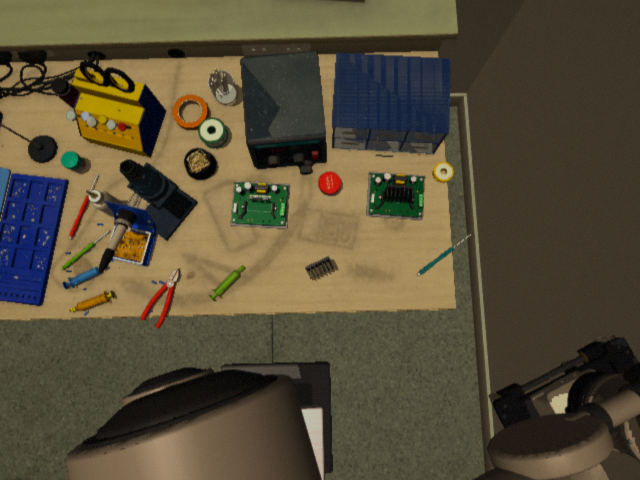

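The scene picture shows the sink at about (273,276) and the open board at (272,235). In the top picture the open board is at (260,205), the sink at (321,268) turned slightly, the finished board at (397,195) and the tin at (330,183). I'll enlarge the top view to get the edges.

```bash
python3 - <<'E'
import cv2,numpy as np
im=cv2.imread("pics/top0.png")
a=cv2.resize(im[175:235,222:302],None,fx=7,fy=7,interpolation=cv2.INTER_CUBIC)[:, :400*2]
b=cv2.resize(im[250:290,297:347],None,fx=7,fy=7,interpolation=cv2.INTER_CUBIC)
s=cv2.imread("pics/scene0.png")
c=cv2.resize(s[200:300,230:310],None,fx=6,fy=6,interpolation=cv2.INTER_CUBIC)
o=np.zeros((600,800,3),np.uint8); 
a=cv2.resize(a,(400,300)); o[:300,:400]=a   # x5 : origin (222,175)
b=cv2.resize(b,(375,300)); o[300:,:375]=b  # x7.5: origin (297,250)
c=cv2.resize(c,(400,500)); o[:500,400:]=c  # x5: origin(230,200)
cv2.imwrite("pics/crop0.png",o)
E
```

```text
(no output)
```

View pics/crop0.png

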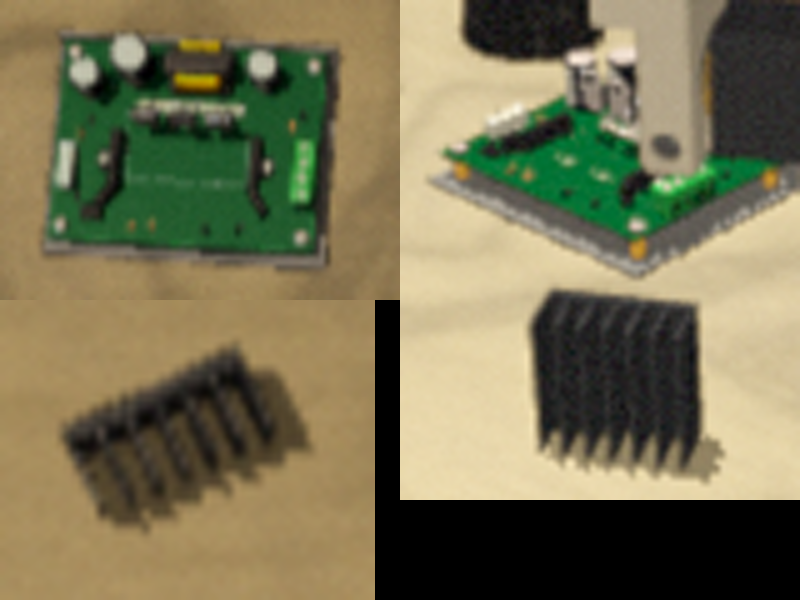

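The flat face of the sink points up-left in the top view, roughly +x at about 26° yaw, with the fins towards the robot. The open board's mouth faces the robot. Next I'll fit the poses metrically.

```bash
cat > h.py <<'E'
import numpy as np,cv2
from cell import *
def ray(cam,uv,z):
    k=get_calibration(cam);K=np.array(k["camera_matrix"]);T=np.array(k["world_from_camera"])
    uv=np.atleast_2d(np.float64(uv)); d=np.c_[(uv-K[:2,2])/K[0,0],np.ones(len(uv))]*[1,-1,-1]
    d=d@T[:3,:3].T; o=T[:3,3]; return o+d*((z-o[2])/d[:,2])[:,None]
def proj(cam,P):
    k=get_calibration(cam);K=np.array(k["camera_matrix"]);T=np.array(k["world_from_camera"])
    p=(np.atleast_2d(P)-T[:3,3])@T[:3,:3]*[1,-1,-1]; return p[:,:2]/p[:,2:]*K[0,0]+K[:2,2]
def place(P,x,y,a):
    P=np.float64(P);c,s=np.cos(a),np.sin(a);return np.c_[x+c*P[:,0]-s*P[:,1],y+s*P[:,0]+c*P[:,1],P[:,2]]
def fit(cam,soft,pts,p0,dil=8):
    "pose whose projected convex hull best matches a soft mask (0..1)"
    from scipy.optimize import minimize
    S=8
    def cost(q):
        h=cv2.convexHull(np.float32(proj(cam,place(pts,*q)))) ; m=np.zeros((soft.shape[0]*S//2,soft.shape[1]*S//2),np.uint8)
        cv2.fillPoly(m,[np.int32(np.round((h+.5)*S//2*16))],255,shift=4)
        m=cv2.resize(m,soft.shape[::-1],interpolation=cv2.INTER_AREA)/255.
        return np.abs(m-soft).sum()
    q=np.array(p0,float)
    for s in (.006,.002):
        r=minimize(cost,q,method="Nelder-Mead",options=dict(initial_simplex=[q]+[q+d for d in np.diag([s,s,s*12])],maxiter=120));q=r.x
    return q,r.fun
E
python3 - <<'E'
from h import *
im=cv2.imread("pics/top0.png")
# board: green + light parts, plane z=.014
print("board corners",ray("top",[(222+u/5,175+v/5) for u,v in [(65,40),(330,55),(320,250),(50,240)]],.014).round(4))
hsv=cv2.cvtColor(im,cv2.COLOR_BGR2HSV)
m=((hsv[...,0]>50)&(hsv[...,0]<85)&(hsv[...,1]>110)).astype(np.uint8); w=np.zeros_like(m);w[175:235,222:302]=1;m*=w
m=cv2.morphologyEx(m,cv2.MORPH_CLOSE,np.ones((9,9)))
print(m.sum(),cv2.minAreaRect(ray("top",np.argwhere(m)[:,::-1],.014)[:,:2].astype(np.float32)))
soft=m.astype(float)
B=[(sx*.042,sy*.054,.014) for sx in(1,-1) for sy in (1,-1)]
print("board",fit("top",soft,B,[.549,-.043,-.06]))
e=ray("top",[(305.7,267.6),(328.7,256.3)],.05);d=e[1]-e[0];print("edge",e.round(4),np.linalg.norm(d),np.arctan2(d[0],-d[1]))
for cam,pic,box in(("top","pics/top0.png",(245,290,297,347)),("scene","pics/scene0.png",(250,300,245,300))):
    im=cv2.imread(pic); w=np.zeros(im.shape[:2]);w[box[0]:box[1],box[2]:box[3]]=1
    g=im.max(2).astype(float)
    soft=np.clip((95-g)/50,0,1)*w
    soft=np.maximum(soft,cv2.morphologyEx(soft,cv2.MORPH_CLOSE,np.ones((3,3))))
    H=[(sx*.0115,sy*.025,z) for sx in(1,-1) for sy in (1,-1) for z in(0,.05)]
    print(cam,soft.sum(),fit(cam,soft,H,[.414,-.162,.45]))
E
```

```text
board corners [[ 0.5936  0.0078  0.014 ]
 [ 0.5843 -0.1007  0.014 ]
 [ 0.5034 -0.0956  0.014 ]
 [ 0.5103  0.0134  0.014 ]]
1892 ((0.5486993193626404, -0.04194004461169243), (0.10656638443470001, 0.08285360783338547), 85.26142883300781)
board (array([ 0.54881004, -0.04172496, -0.08368842]), np.float64(267.01960784313724))
edge [[ 0.4129 -0.135   0.05  ]
 [ 0.4334 -0.1795  0.05  ]] 0.04898689205296175 0.4329490735511302
top 296.46000000000004 (array([ 0.41377964, -0.16280995,  0.41884851]), np.float64(88.64431372549019))
scene 895.3 (array([ 0.4205447 , -0.15629205,  0.65402719]), np.float64(189.45450980392155))
```

Request:
step_arm(
  commands=[
    {"translation": [12,-8,0],"roll": 0},
    {"translation": [25,-16.5,0],"roll": 0},
    {"translation": [25,-16.5,0],"roll": 0},
    {"translation": [25,-16.5,0],"roll": 0},
    {"translation": [25,-16.5,0],"roll": 0},
    {"translation": [25,-16.5,0],"roll": 0},
    {"translation": [25,-16.5,0],"roll": 0},
    {"translation": [25,-16.5,0],"roll": 0},
    {"translation": [25,-16.5,0],"roll": 0},
    {"translation": [25,-16.5,0],"roll": 0},
    {"translation": [25,-16.5,0],"roll": 0},
    {"translation": [25,-16.5,0],"roll": 0},
    {"translation": [15,-10,0],"roll": 0},
    {"translation": [7.5,-5.5,0],"roll": 0},
    {"translation": [0,0,0],"roll": 0},
    {"translation": [0,0,0],"roll": 0},
  ],
  fingers=1,
)

```text
time: 2.53
tool_pos: [0.414, -0.1631, 0.1978]
tool_rot: [3.141, 0.0, 0.428]
contact_force: [0.1, -0.2, -0.7]
opening: 0.0918
grip_force: 0.0
```

```bash
python3 - <<'E'
from h import *
im=read_camera("scene")[:,:,::-1]; cv2.imwrite("pics/scene1.png",im)
t=read_camera("top")[:,:,::-1]; cv2.imwrite("pics/top1.png",t)
o=np.zeros((600,800,3),np.uint8)
o[:,:480]=cv2.resize(im[205:305,230:310],(480,600),interpolation=cv2.INTER_CUBIC)
o[:300,480:]=cv2.resize(t[170:300,220:359],(320,300),interpolation=cv2.INTER_CUBIC)
cv2.imwrite("pics/crop1.png",o)
for n in ["heat_sink","q_left","q_mid","q_right","transistor_row","rail_mouth","tabs","board_open"]:
    print(n,[(([round(v,4) for v in d["at"]]),round(d["confidence"],2)) for d in search_frame("scene",n)][:3])
E
```

```text
heat_sink [([0.4132, -0.1579, 0.0306], 0.66)]
q_left [([0.5585, -0.026, 0.0344], 0.57), ([0.5782, -0.1896, 0.0188], 0.51)]
q_mid [([0.5563, -0.0386, 0.0317], 0.39)]
q_right [([0.3886, 0.019, 0.0117], 0.18)]
transistor_row []
rail_mouth [([0.5409, -0.0537, 0.0175], 0.56)]
tabs [([0.5427, -0.055, 0.0162], 0.71)]
board_open [([0.5425, -0.0542, 0.0157], 0.66), ([0.5556, -0.0441, 0.0332], 0.41)]
```

View pics/crop1.png

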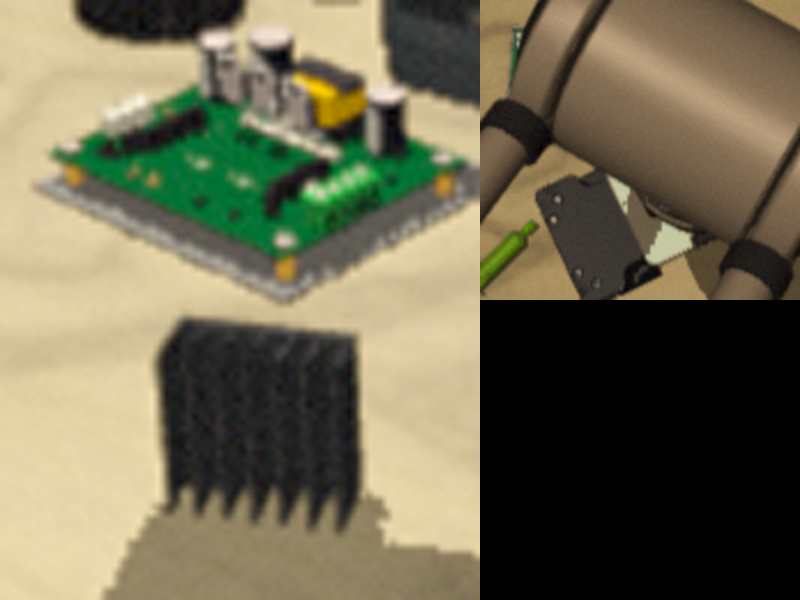

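The scene view now shows the open board unobstructed: PCB corners at about (238.7,230.8), (277.8,247.5) and (309.7,232.5). The sink stands upright, with top corners at about (260.5,258) and (289.5,261).

```bash
python3 - <<'E'
from h import *
f=lambda u,v:(230+u/6,205+v/6)
c=ray("scene",[f(52,155),f(287,255),f(478,165)],.014);print(c.round(4))
d=c[1]-c[0];print("yaw front",np.arctan2(d[0],-d[1]),np.linalg.norm(d)); d=c[2]-c[1];print("yaw side",np.arctan2(d[1],d[0]),np.linalg.norm(d)); print("centre",(c[0]+c[2])/2)
for q in ([.549,-.042,-.075],):
    print(((proj("scene",place([(.042,-.054,.014),(-.042,-.054,.014),(-.042,.054,.014),(-.046,-.058,0)],*q))-[230,205])*6).round(0))
s=proj("scene",place([(x*.0115,y*.025,z) for z in(.05,0) for x in(1,-1) for y in(1,-1)],.4138,-.1628,.43))
print(((s-[230,205])*6).round(0))
im=cv2.imread("pics/top0.png"); t=proj("top",place([(x*.0115,y*.025,z) for z in(.05,0) for x in(1,-1) for y in(1,-1)],.4138,-.1628,.43))
print(((t-[297,250])*7.5+[0,300]).round(0))
E
```

```text
[[ 0.5125  0.0116  0.014 ]
 [ 0.5058 -0.0936  0.014 ]
 [ 0.5864 -0.1055  0.014 ]]
yaw front -0.06327196168306916 0.10543841814789214
yaw side -0.14558670406601978 0.08147289724560691
centre [ 0.54945947 -0.0469348   0.014     ]
[[463. 159.]
 [279. 258.]
 [ 42. 154.]
 [281. 307.]]
[[178. 318.]
 [357. 336.]
 [152. 362.]
 [335. 380.]
 [190. 474.]
 [364. 492.]
 [164. 519.]
 [343. 539.]]
[[ 66. 428.]
 [243. 342.]
 [106. 510.]
 [282. 423.]
 [ 74. 446.]
 [241. 365.]
 [111. 523.]
 [279. 441.]]
```

Request:
step_arm(
  commands=[
    {"translation": [0,0,12],"roll": 0},
    {"translation": [0,0,25],"roll": 0},
    {"translation": [0,0,25],"roll": 0},
    {"translation": [0,0,25],"roll": 0},
    {"translation": [0,0,25],"roll": 0},
    {"translation": [0,0,25],"roll": 0},
    {"translation": [0,0,20],"roll": 0},
    {"translation": [0,0,14],"roll": 0},
    {"translation": [0,0,8],"roll": 0},
    {"translation": [0,0,1],"roll": 0},
    {"translation": [0,0,0],"roll": 0},
  ],
)

```text
time: 3.95
tool_pos: [0.4143, -0.1633, 0.0179]
tool_rot: [-3.141, 0.0, 0.427]
contact_force: [-0.1, -0.3, 0.6]
opening: 0.0916
grip_force: 0.0
```

Request:
step_arm(
  commands=[
    {"translation": [0,0,0],"roll": 0},
    {"translation": [0,0,0],"roll": 0},
    {"translation": [0,0,0],"roll": 0},
    {"translation": [0,0,0],"roll": 0},
    {"translation": [0,0,0],"roll": 0},
    {"translation": [0,0,0],"roll": 0},
    {"translation": [0,0,0],"roll": 0},
    {"translation": [0,0,0],"roll": 0},
  ],
  fingers=0,
  grip_force=30,
)

```text
time: 4.62
tool_pos: [0.4141, -0.1631, 0.0179]
tool_rot: [-3.141, 0.0, 0.427]
contact_force: [-1.2, 1.4, 2.2]
opening: 0.0489
grip_force: 30.0
```

Request:
step_arm(
  commands=[
    {"translation": [0,0,-5],"roll": 0},
    {"translation": [0,0,-15],"roll": 0},
    {"translation": [0,0,-20],"roll": 0},
    {"translation": [0,0,-20],"roll": 0.05},
    {"translation": [0,0,-12],"roll": 0.1},
    {"translation": [0,0,0],"roll": 0.1},
    {"translation": [0,0,0],"roll": 0.1},
    {"translation": [0,0,0],"roll": 0.1},
    {"translation": [0,0,0],"roll": 0.052},
    {"translation": [6,-9,0],"roll": 0},
    {"translation": [12,-18,0],"roll": 0},
    {"translation": [15,-23,0],"roll": 0},
    {"translation": [15,-23,0],"roll": 0},
    {"translation": [15,-23,0],"roll": 0},
    {"translation": [12,-18,0],"roll": 0},
    {"translation": [7,-10,0],"roll": 0},
    {"translation": [2.6,-4.7,0],"roll": 0},
    {"translation": [0,0,0],"roll": 0},
    {"translation": [0,0,0],"roll": 0},
  ],
)

```text
time: 6.2
tool_pos: [0.5077, -0.0415, 0.0896]
tool_rot: [3.141, 0.001, -0.074]
contact_force: [-0.1, -0.1, -0.9]
opening: 0.0489
grip_force: 30.0
```

```bash
python3 - <<'E'
from h import *
im=read_camera("scene")[:,:,::-1]; cv2.imwrite("pics/scene2.png",im)
s=observe();print(s["tool_pos"],s["tool_rot"],s["contact_force"],s["opening"])
o=cv2.resize(im[185:285,225:325],(600,600),interpolation=cv2.INTER_CUBIC)
cv2.imwrite("pics/crop2.png",o)
E
```

```text
[ 0.50757494 -0.04177276  0.08967531] [ 3.14133291e+00  8.34128344e-04 -7.53095184e-02] [-0.69928399 -0.21094429 -1.40446592] 0.0490615510039754
```

View pics/crop2.png

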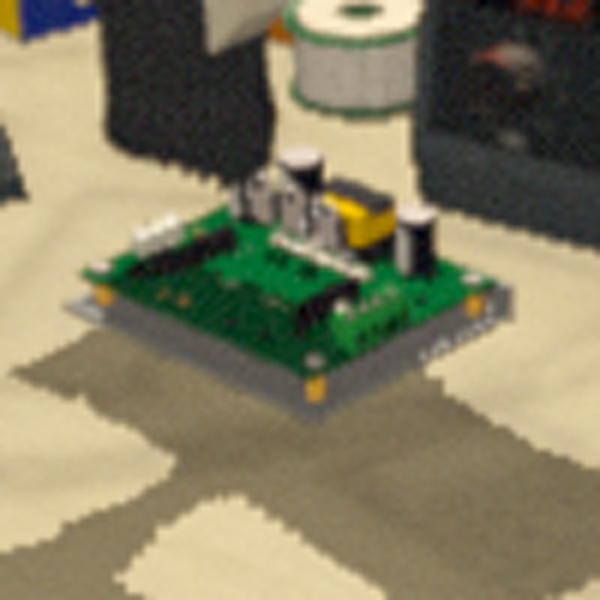

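The held sink hangs in front of the mouth, its lower edge running from crop (107,135) to (265,190). The rails lie at about (130-235,250) and (300-355,300). I'll overlay the models to measure the sink-to-board offset.

```bash
cat >> h.py <<'E'
def rails(): 
    z=.022; r=[]
    for s in(1,-1): r.append([(-.028,s*.032,z),(-.020,s*.0265,z),(.004,s*.0265,z)])
    return r
def overlay(im,cam,org,sc,size,board,sink,zf):
    x,y=org; o=cv2.resize(im[y:y+size[1]//sc,x:x+size[0]//sc],size,interpolation=cv2.INTER_CUBIC)
    def line(P,pose,col,closed=False):
        p=((proj(cam,place(P,*pose))-[x,y]+.5)*sc); cv2.polylines(o,[np.int32(p.round())],closed,col,1,cv2.LINE_AA)
    line([(a*.042,b*.054,.014) for a,b in((1,1),(1,-1),(-1,-1),(-1,1))],board,(0,0,255),True)
    line([(a*.046,b*.058,0) for a,b in((1,1),(1,-1),(-1,-1),(-1,1))],board,(255,0,255),True)
    for r in rails(): line(r,board,(0,255,255))
    for z in(zf,zf+.05): line([(a*.0115,b*.025,z) for a,b in((1,1),(1,-1),(-1,-1),(-1,1))],sink,(255,128,0),True)
    return o
E
python3 - <<'E'
from h import *
im=cv2.imread("pics/scene2.png")
o=overlay(im,"scene",(225,185),8,(800,600),(.549,-.044,-.075),(.5077,-.0417,-.075),.0716)
cv2.imwrite("pics/ov2.png",o)
E
```

```text
(no output)
```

View pics/ov2.png

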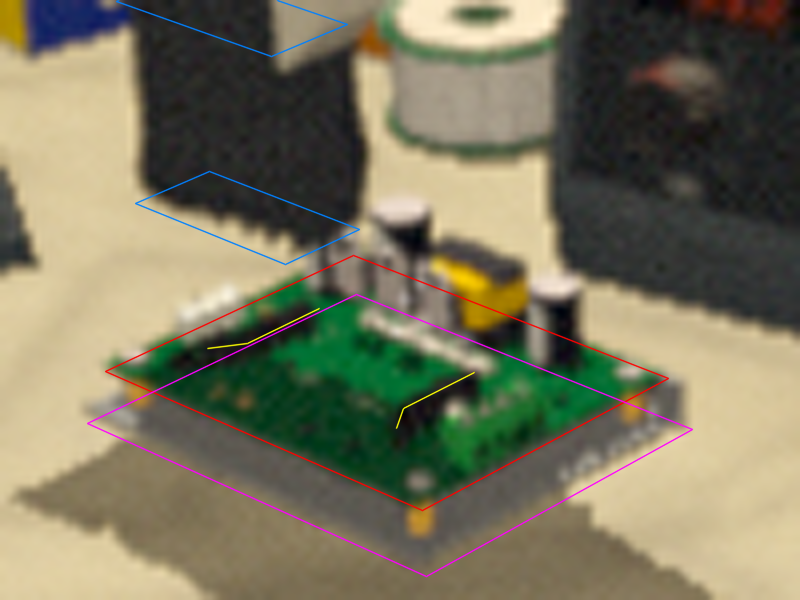

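The sink and board overlays are offset by the same small amount (about 1 px up, from calibration), so their relative pose holds to about 1 mm. Now lowering in front of the mouth.

Request:
step_arm(
  commands=[
    {"translation": [0,0,5],"roll": 0},
    {"translation": [0,0,10],"roll": 0},
    {"translation": [0,0,13],"roll": 0},
    {"translation": [0,0,13],"roll": 0},
    {"translation": [0,0,8],"roll": 0},
    {"translation": [0,0,4],"roll": 0},
    {"translation": [0,0,1.5],"roll": 0},
    {"translation": [0,0,0],"roll": 0},
    {"translation": [0,0,0],"roll": 0},
  ],
)

```text
time: 7.0
tool_pos: [0.5086, -0.0414, 0.0356]
tool_rot: [3.141, -0.001, -0.075]
contact_force: [0.4, -0.2, -1.2]
opening: 0.049
grip_force: 30.0
```

Request:
step_arm(
  commands=[
    {"translation": [0,0,1],"roll": 0},
    {"translation": [0,0,0.5],"roll": 0},
    {"translation": [0,0,0],"roll": 0},
    {"translation": [0,0,0],"roll": 0},
  ],
)

```text
time: 7.33
tool_pos: [0.5084, -0.0412, 0.034]
tool_rot: [3.141, -0.0, -0.075]
contact_force: [-0.3, -0.5, -0.9]
opening: 0.0491
grip_force: 30.0
```

Request:
step_arm(
  commands=[
    {"translation": [0,0,1],"roll": 0},
    {"translation": [0,0,0.5],"roll": 0},
    {"translation": [0,0,0],"roll": 0},
    {"translation": [0,0,0],"roll": 0},
  ],
)

```text
time: 7.67
tool_pos: [0.5082, -0.0412, 0.0322]
tool_rot: [3.142, 0.0, -0.075]
contact_force: [-0.0, -0.2, -1.2]
opening: 0.0489
grip_force: 30.0
```

Request:
step_arm(
  commands=[
    {"translation": [0,0,0.5],"roll": 0},
    {"translation": [0,0,0],"roll": 0},
    {"translation": [0,0,0],"roll": 0},
  ],
)

```text
time: 7.92
tool_pos: [0.5083, -0.0412, 0.0319]
tool_rot: [3.141, -0.0, -0.075]
contact_force: [-0.4, 0.0, 0.5]
opening: 0.0489
grip_force: 30.0
```

Request:
step_arm(
  commands=[
    {"translation": [2,0,0],"roll": 0},
    {"translation": [3,0,0],"roll": 0},
    {"translation": [3,0,0],"roll": 0},
    {"translation": [2,0,0],"roll": 0},
    {"translation": [2,0,0],"roll": 0},
    {"translation": [0,0,0],"roll": 0},
    {"translation": [0,0,0],"roll": 0},
  ],
)

```text
time: 8.5
tool_pos: [0.5199, -0.042, 0.0329]
tool_rot: [3.142, 0.0, -0.075]
contact_force: [-4.7, 0.4, 11.7]
opening: 0.0493
grip_force: 30.0
```

Request:
step_arm(
  commands=[
    {"translation": [1.5,0,0],"roll": 0},
    {"translation": [1.5,0,0],"roll": 0},
    {"translation": [1.5,0,0],"roll": 0},
    {"translation": [1.5,0,0],"roll": 0},
    {"translation": [0,0,0],"roll": 0},
    {"translation": [0,0,0],"roll": 0},
  ],
)

```text
time: 9.0
tool_pos: [0.5261, -0.0425, 0.0328]
tool_rot: [3.142, 0.0, -0.075]
contact_force: [-4.0, 1.2, 9.5]
opening: 0.0495
grip_force: 30.0
```

Request:
step_arm(
  commands=[
    {"translation": [0,0,-0.5],"roll": 0},
    {"translation": [0,0,-0.4],"roll": 0},
    {"translation": [0,0,0],"roll": 0},
    {"translation": [0,0,0],"roll": 0},
  ],
)

```text
time: 9.33
tool_pos: [0.5262, -0.0425, 0.0329]
tool_rot: [3.142, 0.0, -0.075]
contact_force: [-2.5, 0.6, 4.3]
opening: 0.0495
grip_force: 30.0
```

```bash
python3 - <<'E'
from h import *
im=read_camera("scene")[:,:,::-1]; cv2.imwrite("pics/scene3.png",im)
s=observe();print(s["tool_pos"],s["tool_rot"],s["contact_force"],s["torque"])
p=s["tool_pos"]
o=overlay(im,"scene",(225,185),8,(800,600),(.549,-.044,-.075),(p[0],p[1],-.075),p[2]-.018)
cv2.imwrite("pics/ov3.png",np.hstack([o[150:,:][:, :800]]))
E
```

```text
[ 0.52623402 -0.04253223  0.0328943 ] [ 3.14155949e+00 -9.76901527e-05 -7.52255986e-02] [-2.78357544  1.31000745  5.19798284] [ 0.22591585  0.58184134 -0.03024469]
```

View pics/ov3.png

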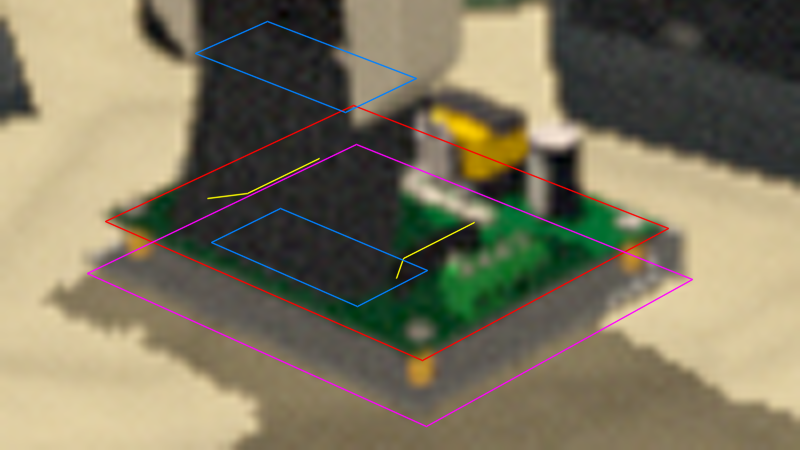

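The sink's lower end lags: its left edge leans by about 8 crop px between (197,20) and (192,100). So the foot's friction tipped it slightly in the grip, which also explains the z rise. I'll let it stand flat on the board and regrip it lower and firmer.

Request:
step_arm(
  commands=[
    {"translation": [0,0,0],"roll": 0},
    {"translation": [0,0,0],"roll": 0},
    {"translation": [0,0,0],"roll": 0},
    {"translation": [0,0,0],"roll": 0},
  ],
  fingers=0.64,
)

```text
time: 9.72
tool_pos: [0.5264, -0.0427, 0.0325]
tool_rot: [3.141, -0.0, -0.075]
contact_force: [-0.6, 1.0, 1.1]
opening: 0.0585
grip_force: 0.0
```

```bash
python3 - <<'E'
from h import *
im=read_camera("scene")[:,:,::-1]; cv2.imwrite("pics/scene4.png",im)
s=observe();print(s["tool_pos"],s["tool_rot"],s["contact_force"],s["opening"])
p=s["tool_pos"]
a=cv2.resize(cv2.imread("pics/scene3.png")[175:235,230:290],(400,400),interpolation=cv2.INTER_CUBIC);b=cv2.resize(im[175:235,230:290],(400,400),interpolation=cv2.INTER_CUBIC)
g=lambda x:np.clip(x.astype(float)*1.8,0,255).astype(np.uint8)
cv2.imwrite("pics/cmp4.png",np.hstack([g(a),g(b)]))
E
```

```text
[ 0.52637167 -0.04265161  0.03254882] [ 3.14146140e+00 -2.01429214e-04 -7.52230571e-02] [-0.04196508  0.07094849 -0.05243195] 0.058821913468134035
```

View pics/cmp4.png

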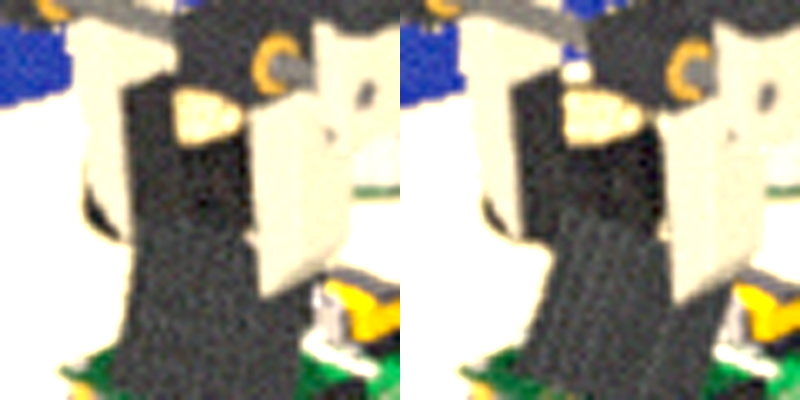

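The left panel shows the slight lean while gripped. In the right panel, after release, the fins lean more, about 25° with the top tipped forward, so it may be mid-fall. I'll check the present state.

```bash
python3 - <<'E'
from h import *
im=read_camera("scene")[:,:,::-1]; cv2.imwrite("pics/scene5.png",im)
old=cv2.imread("pics/scene4.png"); print(np.abs(im[200:245,240:290].astype(int)-old[200:245,240:290]).mean(), np.abs(im[300:400,100:200].astype(int)-old[300:400,100:200]).mean())
g=lambda x:np.clip(255*(x/255.)**.5,0,255).astype(np.uint8)
cv2.imwrite("pics/v5.png",g(cv2.resize(im[192:252,230:310],(800,600),interpolation=cv2.INTER_CUBIC)))
E
```

```text
7.0328888888888885 1.8717666666666666
```

View pics/v5.png

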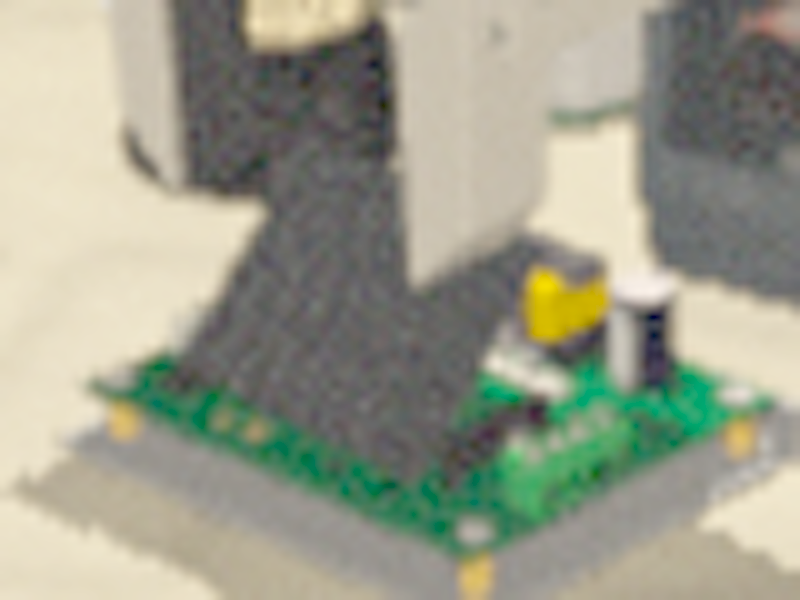

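The picture confirms it: the sink is tipping forward about its front lower edge, its left side running from (265,205) to (185,370). It will come to rest leaning on the tabs. I'll lift clear, bring closed fingers in front of its face, and push the top gently back until it stands. After that I'll regrip it lower and slide it without any foot drag.

Request:
step_arm(
  commands=[
    {"translation": [0,0,0],"roll": 0},
    {"translation": [0,0,0],"roll": 0},
    {"translation": [0,0,0],"roll": 0},
    {"translation": [0,0,-5],"roll": 0},
    {"translation": [0,0,-15],"roll": 0},
    {"translation": [0,0,-22],"roll": 0},
    {"translation": [0,0,-22],"roll": 0},
    {"translation": [0,0,-12],"roll": 0},
    {"translation": [0,0,-4],"roll": 0},
    {"translation": [0,0,0],"roll": 0},
  ],
  fingers=0.85,
)

```text
time: 10.65
tool_pos: [0.5269, -0.0427, 0.1139]
tool_rot: [3.141, -0.003, -0.075]
contact_force: [0.1, -0.1, -1.4]
opening: 0.0778
grip_force: 0.0
```

```bash
python3 - <<'E'
from h import *
from scipy.optimize import minimize
im=read_camera("scene")[:,:,::-1]; cv2.imwrite("pics/scene6.png",im)
for n in ["heat_sink","q_left","q_mid","q_right"]:
    print(n,[(([round(v,4) for v in d["at"]]),round(d["confidence"],2)) for d in search_frame("scene",n)][:3])
g=lambda x:np.clip(255*(x/255.)**.5,0,255).astype(np.uint8)
cv2.imwrite("pics/v6.png",g(cv2.resize(im[185:245,230:310],(800,600),interpolation=cv2.INTER_CUBIC)))
# predicted corner pixels in that crop for tilt th about the front lower edge at board x X0
for X0 in(-.022,-.012):
  for th in(35,45):
    t=np.radians(th);P=[]
    for x,z in((0,0),(0,.05),(-.023,.05),(-.023,0)):
        for y in(.025,-.025): P.append((X0+x*np.cos(t)+z*np.sin(t),y,.014-x*np.sin(t)+z*np.cos(t)))
    print(X0,th,((proj("scene",place(P,.549,-.044,-.075))-[230,185+1.3])*10).round(0).tolist())
E
```

```text
heat_sink [([0.5282, -0.0481, 0.0393], 0.9)]
q_left []
q_mid [([0.527, -0.0745, 0.014], 0.34)]
q_right [([0.3908, 0.0203, 0.0103], 0.53)]
-0.022 35 [[255.0, 453.0], [438.0, 531.0], [349.0, 212.0], [535.0, 283.0], [273.0, 181.0], [461.0, 253.0], [177.0, 427.0], [362.0, 506.0]]
-0.022 45 [[255.0, 453.0], [438.0, 531.0], [375.0, 227.0], [561.0, 298.0], [309.0, 178.0], [496.0, 248.0], [186.0, 408.0], [371.0, 486.0]]
-0.012 35 [[292.0, 435.0], [475.0, 512.0], [386.0, 196.0], [572.0, 265.0], [311.0, 165.0], [499.0, 235.0], [216.0, 408.0], [400.0, 486.0]]
-0.012 45 [[292.0, 435.0], [475.0, 512.0], [412.0, 211.0], [597.0, 280.0], [347.0, 161.0], [534.0, 231.0], [225.0, 389.0], [409.0, 466.0]]
```

View pics/v6.png

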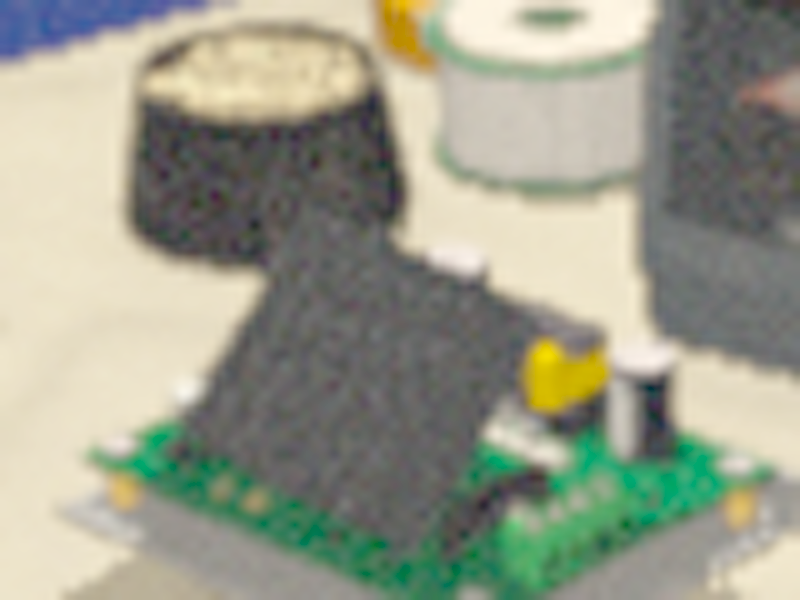

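The sink leans stably on the tabs at about 40°. Its front lower edge is near board x = -25 mm, and it lies centred between the rails. Pushing its base gently forward from behind with closed fingers will let it stand up against the tabs, with the fingers guarding the back.

Request:
step_arm(
  commands=[
    {"translation": [-5,0,0],"roll": 0},
    {"translation": [-15,0,0],"roll": 0},
    {"translation": [-20,0,0],"roll": 0},
    {"translation": [-10,0,5],"roll": 0},
    {"translation": [-1,0,15],"roll": 0},
    {"translation": [0,0,20],"roll": 0},
    {"translation": [0,0,20],"roll": 0},
    {"translation": [0,0,15],"roll": 0},
    {"translation": [0,0,10],"roll": 0},
    {"translation": [0,0,5],"roll": 0},
    {"translation": [0,0,0],"roll": 0},
    {"translation": [0,0,0],"roll": 0},
  ],
  fingers=0,
  grip_force=20,
)

```text
time: 11.9
tool_pos: [0.4753, -0.0387, 0.0228]
tool_rot: [3.142, 0.0, -0.075]
contact_force: [-0.7, 0.3, -0.8]
opening: 0.0032
grip_force: 0.0
```

Request:
step_arm(
  commands=[
    {"translation": [5,0,0],"roll": 0},
    {"translation": [5,0,0],"roll": 0},
    {"translation": [3,0,0],"roll": 0},
    {"translation": [0,0,0],"roll": 0},
    {"translation": [0,0,0],"roll": 0},
  ],
)

```text
time: 12.32
tool_pos: [0.4887, -0.0397, 0.0229]
tool_rot: [3.141, -0.001, -0.075]
contact_force: [0.1, 1.0, 0.7]
opening: 0.0003
grip_force: 0.0
```

Request:
step_arm(
  commands=[
    {"translation": [2,0,0],"roll": 0},
    {"translation": [2,0,0],"roll": 0},
    {"translation": [2,0,0],"roll": 0},
    {"translation": [2,0,0],"roll": 0},
    {"translation": [1.5,0,0],"roll": 0},
    {"translation": [1.5,0,0],"roll": 0},
    {"translation": [1.5,0,0],"roll": 0},
    {"translation": [0,0,0],"roll": 0},
  ],
)

```text
time: 12.98
tool_pos: [0.5011, -0.0407, 0.0227]
tool_rot: [3.141, -0.0, -0.075]
contact_force: [-0.2, 0.5, 0.3]
opening: 0.0002
grip_force: 0.0
```

Request:
step_arm(
  commands=[
    {"translation": [1,0,0],"roll": 0},
    {"translation": [1,0,0],"roll": 0},
    {"translation": [1,0,0],"roll": 0},
    {"translation": [0,0,0],"roll": 0},
  ],
)

```text
time: 13.32
tool_pos: [0.504, -0.0409, 0.0227]
tool_rot: [3.141, -0.0, -0.075]
contact_force: [0.6, 0.2, 0.3]
opening: 0.0004
grip_force: 0.0
```

```bash
cat > tilt.py <<'E'
from h import *
import sys
from scipy.optimize import minimize
# texture-free check: left silhouette edge of the sink above the left rail, per row
def edge(name):
    im=read_camera("scene")[:,:,::-1]; cv2.imwrite(name,im)
    g=cv2.GaussianBlur(im.max(2),(1,3),0).astype(float)
    for v in range(206,234,3):
        r=g[v,238:300]; dark=np.where(r<75)[0]+238
        print(v,dark.min() if len(dark) else None,dark.max() if len(dark) else None,len(dark))
    s=observe();print(s["time"],s["tool_pos"].round(4),s["contact_force"].round(2))
    print([(np.round(d["at"],4),round(d["confidence"],2)) for d in search_frame("scene","heat_sink")])
if __name__=="__main__": edge(sys.argv[1])
E
python3 tilt.py pics/s7.png
```

```text
206 266 299 9
209 266 299 9
212 266 299 13
215 265 299 21
218 264 299 22
221 260 281 22
224 250 296 34
227 247 296 41
230 243 297 40
233 245 284 40
13.3667 [ 0.5038 -0.0409  0.0227] [-0.2   0.7   0.23]
[(array([ 0.5268, -0.0543,  0.0401]), 0.8)]
```

Request:
step_arm(
  commands=[
    {"translation": [1,0,0],"roll": 0},
    {"translation": [1,0,0],"roll": 0},
    {"translation": [1,0,0],"roll": 0},
    {"translation": [1,0,0],"roll": 0},
    {"translation": [0,0,0],"roll": 0},
  ],
)

```text
time: 13.83
tool_pos: [0.5081, -0.0412, 0.0227]
tool_rot: [3.141, -0.0, -0.075]
contact_force: [0.4, -0.7, -0.5]
opening: 0.0006
grip_force: 0.0
```

Request:
step_arm(
  commands=[
    {"translation": [1,0,0],"roll": 0},
    {"translation": [1,0,0],"roll": 0},
    {"translation": [1,0,0],"roll": 0},
    {"translation": [0,0,0],"roll": 0},
    {"translation": [0,0,0],"roll": 0},
  ],
)

```text
time: 14.25
tool_pos: [0.5108, -0.0414, 0.0227]
tool_rot: [3.142, 0.0, -0.075]
contact_force: [-0.1, -0.3, 0.2]
opening: 0.0005
grip_force: 0.0
```

```bash
python3 tilt.py pics/s8.png
```

```text
206 243 299 10
209 268 299 8
212 268 299 11
215 268 299 18
218 265 299 21
221 260 281 22
224 250 296 37
227 247 296 41
230 243 297 40
233 245 284 40
14.3 [ 0.5107 -0.0414  0.0227] [0.4  0.29 0.07]
[(array([ 0.5252, -0.0585,  0.0388]), 0.92)]
```

```bash
python3 - <<'E'
import cv2,numpy as np
for n in("scene6","s7","s8"):
    im=cv2.imread(f"pics/{n}.png").astype(int); print(n)
    for v in range(203,242,3):
        s=''
        for u in range(240,292):
            b,g,r=im[v,u]; m=max(b,g,r)
            s+= 'G' if g>r+18 and g>b+12 else '#' if m<62 else '+' if m<95 else 'o' if m<150 else '.'
        print(v,s)
E
```

```text
scene6
203 ..o###########################+.......o+oo++++oo+++o
206 ..o###########################+.....................
209 ....o########################+......................
212 ............oo.o+##################+ooo.............
215 ...............o#########################+ooo.......
218 .............o##############################++++++o.
221 ...........o##############################+...oo....
224 ..........+##############################++.....o+#o
227 .....GGG##############################+.oooo######+o
230 GooGGGG##############################GGGGGo...oGGGGG
233 ...oGGGGGGGG+GGG####################GGG######GGGGGGG
236 .ooo++o+++GGGGGGGGGGGGG#################+oGGGoGGGGGG
239 ...ooo+++o+o+++++GGGGGGGGGGGG###GG##GGGGGGGGGGGGGGGG
s7
203 ........oo..............o+##+.............oooo+o+++o
206 ..o.....o+..............o+##+oo.....................
209 ........o+o.............o+###+......................
212 .........+o.............o+#########+ooo.............
215 .........oo.............o+###############++oo.......
218 .........o+........oooo+####################++++++o.
221 ...
[... 435 characters left out ...]
......ooo++o+++o
206 ..o##o.....o+..............o##o.....................
209 ....o+o....o+..............o#+......................
212 ............+o.............o+######+ooo.............
215 ............oo............oo#############+ooo.......
218 ............oo......oooo+###################++++++o.
221 ............o+..ooo+######################o...oo....
224 .........o################################+.....o++o
227 .....oG###############################+.oooo#######o
230 +o+GGG###############################GGGGGo...GGGGGG
233 ...o+GGGGGGG+GGG####################GG#######GGGGGGG
236 +ooo++++++GGGGGGGGGGGGG#################+GGGGoGGGGGG
239 ooooooo+o+++o++++GGGGGGGGGGGG###GG###GGGGGGGGGGGGGGG
```

```bash
python3 - <<'E'
from h import *
P=[(x,y,.0227) for x in(.0095,-.0095) for y in(.019,-.019)]
print("finger tips",proj("scene",place(P,.5107,-.0414,-.075)).round(1).tolist())
for X0 in(-.024,-.018,-.010):
  for th in(30,36,42,48):
    t=np.radians(th);P=[]
    for x,z in((0,0),(0,.05),(-.023,.05),(-.023,0)):
        for y in(.025,-.025): P.append((X0+x*np.cos(t)+z*np.sin(t),y,.014-x*np.sin(t)+z*np.cos(t)))
    h=cv2.convexHull(np.float32(proj("scene",place(P,.549,-.044,-.075))-[0,1.2]))
    m=np.zeros((480,640),np.uint8);cv2.fillConvexPoly(m,np.int32(h.round()),1)
    print(X0,th,[(v,int(np.where(m[v])[0].min()),int(np.where(m[v])[0].max())) for v in(212,218,224,230,236) if m[v].any()])
E
```

```text
finger tips [[254.8, 229.8], [268.8, 235.7], [247.4, 233.4], [261.4, 239.5]]
-0.024 30 [(212, 252, 279), (218, 251, 279), (224, 249, 278), (230, 249, 276), (236, 262, 274)]
-0.024 36 [(212, 253, 279), (218, 251, 281), (224, 249, 279), (230, 251, 277), (236, 264, 274)]
-0.024 42 [(212, 255, 281), (218, 252, 284), (224, 249, 281), (230, 253, 278), (236, 266, 275)]
-0.024 48 [(212, 256, 282), (218, 253, 285), (224, 249, 281), (230, 253, 278), (236, 266, 275)]
-0.018 30 [(212, 254, 284), (218, 252, 282), (224, 250, 280), (230, 253, 278), (236, 266, 275)]
-0.018 36 [(212, 255, 283), (218, 253, 283), (224, 250, 280), (230, 255, 278), (236, 270, 275)]
-0.018 42 [(212, 256, 284), (218, 254, 285), (224, 251, 282), (230, 257, 279), (236, 272, 276)]
-0.018 48 [(212, 257, 285), (218, 254, 286), (224, 251, 283), (230, 257, 279), (236, 272, 276)]
-0.01 30 [(212, 257, 286), (218, 255, 284), (224, 253, 282), (230, 259, 280), (236, 277, 278)]
-0.01 36 [(212, 257, 288), (218, 255, 285), (224, 252, 283), (230, 263, 280), (236, 277, 278)]
-0.01 42 [(212, 259, 290), (218, 256, 287), (224, 253, 284), (230, 264, 281), (236, 277, 278)]
-0.01 48 [(212, 260, 290), (218, 257, 288), (224, 255, 285), (230, 264, 281), (236, 277, 278)]
```

```bash
python3 - <<'E'
from h import *
for z in(.198,.215):
  P=[(x,y,z) for y in(.046,.065,-.046,-.065) for x in(.0095,-.0095)]
  print(z,proj("scene",place(P,.2173,-.4779,.427)).round(0).tolist())
im=cv2.imread("pics/scene0.png").astype(int)
for v in range(240,316,4):
    print(v,''.join('#' if max(im[v,u])<75 else 'w' if (abs(im[v,u,2]-im[v,u,0])<32) else '.' for u in range(310,346)),''.join('#' if max(im[v,u])<75 else 'w' if (abs(im[v,u,2]-im[v,u,0])<32) else '.' for u in range(446,490)))
E
```

```text
0.198 [[342.0, 309.0], [338.0, 322.0], [321.0, 307.0], [316.0, 319.0], [449.0, 321.0], [449.0, 336.0], [472.0, 324.0], [473.0, 338.0]]
0.215 [[342.0, 293.0], [338.0, 306.0], [320.0, 291.0], [316.0, 303.0], [451.0, 305.0], [451.0, 319.0], [475.0, 308.0], [476.0, 322.0]]
240 ............................w###.... wwwwwwwwwwwwwwwwwwwww..w####################
244 ...........................w####.... ............w.....ww....####################
248 ..........................w######... wwwww.........###ww.....................www.
252 ..........................w######www wwwwwwwwwwwwww###ww.........................
256 ..........................w#####.... wwwwwwwwwwwww#####.........................w
260 ..........................w#####.... wwwwwwwwwwwww####w..........................
264 ..........................w#####.... ..........ww#####...........................
268 ..........................w#####.... ............####w...........................
272 ..........................w#####.... ...........####w............................
276 ..........................w#####.... www.......w####.............................
280 ..........................w#####.... ww........####w.............................
284 ..........................w####..... .........#####..............................
288 ..........................w###...... .........####...............................
292 ..........................w##....... ........####w...............................
296 .................................... ........####................................
300 .................................... ........###w................................
304 .................................... ........###.................................
308 .................................... ............................................
312 .................................... ............................................
```

The numbers show that the visible fingers end roughly 17-28 mm above the reported TCP. So my grip only caught the sink's top rim, which explains the pivoting, and the closed fingers just passed over the tilted base. I'll probe the bench gently to find the true finger end.

Request:
step_arm(
  commands=[
    {"translation": [-12,0,0],"roll": 0},
    {"translation": [-18,0,0],"roll": 0},
    {"translation": [-8,0,0],"roll": 0},
    {"translation": [0,0,7],"roll": 0},
    {"translation": [0,0,8],"roll": 0},
    {"translation": [0,0,5],"roll": 0},
    {"translation": [0,0,1],"roll": 0},
    {"translation": [0,0,0],"roll": 0},
  ],
)

```text
time: 15.02
tool_pos: [0.473, -0.0386, 0.0009]
tool_rot: [-3.141, 0.001, -0.075]
contact_force: [-0.1, -0.7, -0.4]
opening: 0.0005
grip_force: 0.0
```

Request:
step_arm(
  commands=[
    {"translation": [0,0,1],"roll": 0},
    {"translation": [0,0,1],"roll": 0},
    {"translation": [0,0,1],"roll": 0},
    {"translation": [0,0,0],"roll": 0},
  ],
)

```text
time: 15.35
tool_pos: [0.473, -0.0386, -0.0013]
tool_rot: [3.141, -0.0, -0.075]
contact_force: [0.0, 0.5, 0.4]
opening: 0.0004
grip_force: 0.0
```

```bash
python3 - <<'E'
from h import *
im=read_camera("scene")[:,:,::-1]; cv2.imwrite("pics/s9.png",im)
s=observe();p=s["tool_pos"];print(p,s["tool_rot"],s["contact_force"],s["opening"],s["qpos"])
P=[(x,y,z) for z in(p[2],p[2]+.02) for y in(.019,-.019) for x in(.0095,-.0095)]
print(proj("scene",place(P,p[0],p[1],-.075)).round(0).tolist())
im=im.astype(int)
for v in range(206,262,2):
    print(v,''.join('#' if max(im[v,u])<62 else 'w' if (abs(im[v,u,2]-im[v,u,0])<32) else '.' for u in range(222,275)))
E
```

```text
[ 0.47290311 -0.0385492  -0.0012721 ] [ 3.14148324e+00 -8.93434387e-05 -7.51836588e-02] [ 0.14349944 -0.05073167 -0.87191124] 0.0006145550506185141 [-2.42992618e-01  5.22499858e-01  1.89818412e+00 -1.40848150e-04
  7.20802315e-01  1.40309318e+00]
[[241.0, 248.0], [233.0, 252.0], [255.0, 255.0], [247.0, 259.0], [240.0, 239.0], [232.0, 243.0], [254.0, 245.0], [246.0, 249.0]]
206 #..############......w###########################www.
208 ##############...ww..w#########wwwww########www......
210 #w############...wwwwwwww###w.......wwwwwww..........
212 ###ww#w#######.....wwwwwwwwwwww......................
214 ##wwwww..www####w.ww..wwwwwwwwwww....................
216 ######w.......ww...........wwwwww....................
218 wwww..........w...............wwww.....wwww..........
220 ..............ww...............w#w.....www...........
222 ..............ww...............w#w................ww#
224 ...............w...............w#www.........ww######
226 ...............w...............w#w.......www#########
228 ...............w...............w####www##############
230 ...............ww.......
[... 199 characters left out ...]
####
238 ................w........wwwwwwwwww...ww#############
240 ................ww.....wwwwwwwwwwwwwwwwww....w#######
242 ............................wwwwwwwwwwwwwww#w##w###w.
244 ................................wwwwwwwwwwwwwwwww####
246 ...................................wwwwwwwwwwwwwwwwww
248 .......................................wwwwwwwwwwwwww
250 ............................................wwwwwwwww
252 ................................................wwwww
254 ....................................................w
256 .....................................................
258 .....................................................
260 .....................................................
```

No contact below z = 0, so the reported TCP is indeed below the real finger ends. Continuing the probe.

Request:
step_arm(
  commands=[
    {"translation": [0,0,2],"roll": 0},
    {"translation": [0,0,2],"roll": 0},
    {"translation": [0,0,2],"roll": 0},
    {"translation": [0,0,2],"roll": 0},
    {"translation": [0,0,0],"roll": 0},
  ],
)

```text
time: 15.82
tool_pos: [0.4726, -0.0385, -0.0097]
tool_rot: [-3.142, 0.001, -0.075]
contact_force: [1.0, -0.4, 0.8]
opening: 0.0003
grip_force: 0.0
```

Request:
step_arm(
  commands=[
    {"translation": [0,0,2],"roll": 0},
    {"translation": [0,0,1.5],"roll": 0},
    {"translation": [0,0,1.5],"roll": 0},
    {"translation": [0,0,0],"roll": 0},
  ],
)

```text
time: 16.15
tool_pos: [0.4727, -0.0385, -0.0146]
tool_rot: [3.142, 0.0, -0.075]
contact_force: [0.3, 0.1, 0.1]
opening: 0.0006
grip_force: 0.0
```

Request:
step_arm(
  commands=[
    {"translation": [0,0,1.5],"roll": 0},
    {"translation": [0,0,1.5],"roll": 0},
    {"translation": [0,0,1],"roll": 0},
    {"translation": [0,0,0],"roll": 0},
  ],
)

```text
time: 16.48
tool_pos: [0.4727, -0.0385, -0.0185]
tool_rot: [3.142, 0.0, -0.075]
contact_force: [0.1, -0.4, 0.1]
opening: 0.0006
grip_force: 0.0
```

Request:
step_arm(
  commands=[
    {"translation": [0,0,1],"roll": 0},
    {"translation": [0,0,1],"roll": 0},
    {"translation": [0,0,0],"roll": 0},
  ],
)

```text
time: 16.73
tool_pos: [0.4728, -0.0385, -0.0204]
tool_rot: [3.142, 0.0, -0.075]
contact_force: [0.3, -0.1, 0.1]
opening: 0.0004
grip_force: 0.0
```

Request:
step_arm(
  commands=[
    {"translation": [0,0,1],"roll": 0},
    {"translation": [0,0,1],"roll": 0},
    {"translation": [0,0,1],"roll": 0},
    {"translation": [0,0,0],"roll": 0},
  ],
)

```text
time: 17.07
tool_pos: [0.4728, -0.0385, -0.0235]
tool_rot: [3.142, 0.0, -0.075]
contact_force: [0.3, 0.1, 0.5]
opening: 0.0007
grip_force: 0.0
```

Request:
step_arm(
  commands=[
    {"translation": [0,0,1],"roll": 0},
    {"translation": [0,0,1],"roll": 0},
    {"translation": [0,0,0],"roll": 0},
  ],
)

```text
time: 17.32
tool_pos: [0.4727, -0.0385, -0.0255]
tool_rot: [3.142, 0.0, -0.075]
contact_force: [1.0, 0.1, 0.1]
opening: 0.0005
grip_force: 0.0
```

Request:
step_arm(
  commands=[
    {"translation": [0,0,1],"roll": 0},
    {"translation": [0,0,1],"roll": 0},
    {"translation": [0,0,0],"roll": 0},
  ],
)

```text
time: 17.57
tool_pos: [0.4728, -0.0385, -0.0274]
tool_rot: [3.142, 0.0, -0.075]
contact_force: [-0.5, -0.1, 0.2]
opening: 0.0006
grip_force: 0.0
```

Request:
step_arm(
  commands=[
    {"translation": [0,0,1],"roll": 0},
    {"translation": [0,0,1],"roll": 0},
    {"translation": [0,0,0],"roll": 0},
  ],
)

```text
time: 17.82
tool_pos: [0.473, -0.0386, -0.0287]
tool_rot: [3.141, -0.0, -0.075]
contact_force: [-1.9, 1.4, 9.1]
opening: 0.0003
grip_force: 4.2
```

The fingers touch the bench at reported z ≈ -0.028, so their ends are 28 mm above the reported TCP. I'll correct for that and redo the push from behind.

Request:
step_arm(
  commands=[
    {"translation": [0,0,-6],"roll": 0},
    {"translation": [0,0,-12],"roll": 0},
    {"translation": [0,0,-6],"roll": 0},
    {"translation": [6,0,0],"roll": 0},
    {"translation": [6,0,0],"roll": 0},
    {"translation": [4,0,0],"roll": 0},
    {"translation": [2,0,0],"roll": 0},
    {"translation": [0,0,0],"roll": 0},
  ],
)

```text
time: 18.48
tool_pos: [0.4912, -0.04, -0.0058]
tool_rot: [3.142, 0.0, -0.075]
contact_force: [0.2, -0.4, -0.2]
opening: 0.0004
grip_force: 0.0
```

Request:
step_arm(
  commands=[
    {"translation": [2,0,0],"roll": 0},
    {"translation": [2,0,0],"roll": 0},
    {"translation": [2,0,0],"roll": 0},
    {"translation": [2,0,0],"roll": 0},
    {"translation": [0,0,0],"roll": 0},
  ],
)

```text
time: 18.9
tool_pos: [0.4987, -0.0405, -0.0055]
tool_rot: [3.142, 0.001, -0.075]
contact_force: [0.0, -0.7, -0.6]
opening: 0.0004
grip_force: 0.4
```

Request:
step_arm(
  commands=[
    {"translation": [1.5,0,0],"roll": 0},
    {"translation": [1.5,0,0],"roll": 0},
    {"translation": [1.5,0,0],"roll": 0},
    {"translation": [0,0,0],"roll": 0},
  ],
)

```text
time: 19.23
tool_pos: [0.5034, -0.0408, -0.0054]
tool_rot: [3.142, 0.0, -0.075]
contact_force: [-2.1, -0.1, -1.2]
opening: 0.0007
grip_force: 0.9
```

```bash
cat > asc.py <<'E'
from h import *
import sys
im=read_camera("scene")[:,:,::-1]; cv2.imwrite(sys.argv[1],im); im=im.astype(int)
for v in range(200,243,2):
    s=''
    for u in range(240,300):
        b,g,r=im[v,u]; m=max(b,g,r)
        s+= 'G' if g>r+18 and g>b+12 else '#' if m<62 else '+' if m<95 else 'o' if m<150 else '.'
    print(v,s)
s=observe();print(s["time"],s["tool_pos"].round(4),s["contact_force"].round(2),s["opening"])
E
python3 asc.py pics/s10.png
```

```text
200 ##################+ooooo+########################+ooo.......
202 ###########+oooo+###########################+ooo.........ooo
204 ##########oooo+oo#########++oo+#########+oo..............o+o
206 #########+oo++++++++###+o......oo+++ooo..................oo.
208 o+########oooo++++++++++++ooo...............................
210 ...oo++#####+ooo..oo++++++++o..............................o
212 ........oooo..........ooo++++.......oo.................oo++#
214 .........o...............o##+......o+o................o#####
216 .........oo..............o###o....oooo.................+####
218 .........oo..............o###o.............ooo++++o....o++##
220 .........o+..............o###ooo.......oo++...o+oo.........o
222 .........o+..............o###+oo...oo+####+........ooooo+o..
224 .........o+..............o+#####+########++.....o+#oo+###o..
226 ..........+o.............o+############+oo+++######o.+###o..
228 ...oo.....oo.............o+###########+.....o+#GGGGo.+###GGG
230 +o+GGo....oo............o+############GGGGo...GGGGGGo####GGG
232 ooo+GGo...oo.........oo+#############GGGG####GGGGGGGGGGGGGGG
234 o..oo+GGo.o+.....oooo+GGGGG##################GGGGGGGGGGGGGGG
236 +ooo+++++oo+...oo+GGGGGGGGGGGGGG########+GGGGoGGGGGGGGGGGGGG
238 oooo++o++o++oo+GGGGGGGG#GGGGGGGGGG####GGGGGGGGGGGGGGGGGG++o+
240 ooooooooo++++++++++GGGGGGGGGGGGGGG##GGGGGGGGGGGGGGGG++o+++++
242 ooooooooooooo++++++o++++GGGGGGGGGGGGGGGGGGGGGGGG+++++o+ooo..
19.2833 [ 0.5033 -0.0408 -0.0054] [-1.98 -0.91 -1.61] -6.548267309503691e-05
```

The base push laid the sink further over: its dark top has dropped from row 212 to row 222. I'll go above it, open, and fit its actual tilt.

Request:
step_arm(
  commands=[
    {"translation": [-8,0,0],"roll": 0},
    {"translation": [0,0,-15],"roll": 0},
    {"translation": [0,0,-25],"roll": 0},
    {"translation": [10,0,-25],"roll": 0},
    {"translation": [20,0,-15],"roll": 0},
    {"translation": [10,0,0],"roll": 0},
    {"translation": [0,0,0],"roll": 0},
  ],
  fingers=0.75,
)

```text
time: 19.87
tool_pos: [0.5379, -0.0438, 0.0763]
tool_rot: [3.141, -0.006, -0.075]
contact_force: [-0.1, -0.5, 0.4]
opening: 0.0424
grip_force: 0.0
```

```bash
python3 asc.py pics/s11.png; cat > fit2.py <<'E'
from h import *
import sys
from scipy.optimize import minimize
im=cv2.imread(sys.argv[1]).astype(int); v0,v1,u0,u1=map(int,sys.argv[2:6])
m=((im.max(2)<62)&~((im[...,1]>im[...,2]+18)))[v0:v1,u0:u1].astype(np.uint8)
n,l,st,_=cv2.connectedComponentsWithStats(cv2.morphologyEx(m,cv2.MORPH_OPEN,np.ones((2,2))),connectivity=4)
k=1+st[1:,4].argmax(); m=(l==k).astype(np.uint8); print("area",m.sum())
def corners(X,Z,th,Y):
    c,s=np.cos(th),np.sin(th)
    return [(X+x*c+z*s,Y+y,Z-x*s+z*c) for x in(0,-.023) for z in(0,.05) for y in(.025,-.025)]
def cost(q):
    P=corners(q[0],.014+max(q[1],0),q[2],q[3]); h=cv2.convexHull(np.float32(proj("scene",place(P,.549,-.044,-.075))-[0,1.2]))
    w=np.zeros(((v1-v0)*4,(u1-u0)*4),np.uint8);cv2.fillConvexPoly(w,np.int32(((h-[u0,v0]+.5)*4*16).round()),255,shift=4)
    w=cv2.resize(w,(u1-u0,v1-v0),interpolation=cv2.INTER_AREA)/255.
    return np.abs(w-m).sum()+2e5*abs(min(q[1],0))
R=[]
for X in(-.03,-.015,0):
  for th in(.5,.8,1.1,1.4):
    q=np.array([X,.002,th,0.]); r=minimize(cost,q,method="Nelder-Mead",options=dict(initial_simplex=[q]+[q+d for d in np.diag([.006,.004,.2,.004])],maxiter=250)); R.append((r.fun,r.x))
for f,x in sorted(R,key=lambda t:t[0])[:4]: print(round(f,1),(x*[1e3,1e3,57.3,1e3]).round(1))
E
python3 fit2.py pics/scene6.png 200 245 240 300; python3 fit2.py pics/s11.png 200 245 240 300
```

```text
200 ...###########################o..oGo.................o+#####
202 ..o###########################+....o+oooo.ooooo.oooo+++#####
204 ..o###########################+...........oooooooo...o++####
206 ..o###########################+......................o+#####
208 ...o###########################o.....................o+#+###
210 .....o+###########################++o................o+#####
212 ............oooo+#######################+o............o#####
214 ................+###########################o.........o+####
216 ...............+#############################+o........+####
218 ..............o############################oo+++++o....o+###
220 .............o############################o...o+oo.........o
222 ............+#############################o........o+ooo+o..
224 ..........o+##############################+.....o+#oo+###o..
226 .......o.o+#############################oo++++#####o.+###o..
228 ...GGGGG###############################+oooo+##GGGGo.+###GGG
230 GooGGG######G#G########################GGGooooGGGGGGo####GGG
232 ooo+GGGGGGGGGGGGGGGGG################GGG#####GGGGGGGGGGG
[... 915 characters left out ...]
^^^^^^^^^^^^^^^^^^^^^^^^^^^^^^^^^^^^^^^^^^^^^^^^^^^^^^^^
    res = _minimize_neldermead(fun, x0, args, callback, bounds=bounds,
                               **options)
    fxcc = func(xcc)
    fx = function(np.copy(x), *(wrapper_args + args))
  File "fit2.py", line 12, in cost
    P=corners(q[0],.014+max(q[1],0),q[2],q[3]); h=cv2.convexHull(np.float32(proj("scene",place(P,.549,-.044,-.075))-[0,1.2]))
                                                                            ~~~~^^^^^^^^^^^^^^^^^^^^^^^^^^^^^^^^^^^
  File "h.py", line 8, in proj
    k=get_calibration(cam);K=np.array(k["camera_matrix"]);T=np.array(k["world_from_camera"])
ValueError: time passes only in moves, steps and waits
```

```bash
python3 - <<'E'
import re
s=open("h.py").read()
s=s.replace("from cell import *","from cell import *\nimport functools\n_gc=get_calibration\n@functools.lru_cache(None)\ndef get_calibration(c): return _gc(c)",1); open("h.py","w").write(s)
t=open("fit2.py").read()
t=t.replace("def corners","W=np.ones(m.shape)\nW[:214-v0,:272-u0]=0; W[231-v0:,276-u0:]=0; W[225-v0:232-v0,:256-u0]=0\ndef corners",1).replace("np.abs(w-m).sum()","(W*np.abs(w-m)).sum()"); open("fit2.py","w").write(t)
E
for f in scene6 s11; do python3 fit2.py pics/$f.png 200 245 240 300; done
```

```text
area 1021
53.3 [-31.5   1.6  35.7 -12.9]
53.9 [-32.9   1.6  38.1 -12.6]
54.5 [-32.7   2.   36.6 -13.5]
65.4 [-32.    1.1  42.7  -7.8]
area 1003
57.5 [-20.9   0.3  33.9  -5.8]
57.6 [-21.7   0.1  35.6  -6. ]
57.8 [-22.5   0.3  36.2  -5.9]
58.6 [-23.    0.4  36.6  -6. ]
```

The base push does work: the sink's foot moved about 10 mm forward, and the lowered top was only finger occlusion. I'll repeat it about 8 mm further, past the balance point.

Request:
step_arm(
  commands=[
    {"translation": [-20,0,0],"roll": 0},
    {"translation": [-25,0,0],"roll": 0},
    {"translation": [-12,0,12],"roll": 0},
    {"translation": [0,0,25],"roll": 0},
    {"translation": [0,0,25],"roll": 0},
    {"translation": [0,0,14],"roll": 0},
    {"translation": [0,0,4],"roll": 0},
    {"translation": [9,0,0],"roll": 0},
    {"translation": [8,0,0],"roll": 0},
    {"translation": [4,0,0],"roll": 0},
    {"translation": [0,0,0],"roll": 0},
  ],
  fingers=0,
)

```text
time: 20.83
tool_pos: [0.5015, -0.0409, -0.0042]
tool_rot: [3.141, -0.003, -0.075]
contact_force: [0.2, 0.1, 0.5]
opening: 0.0005
grip_force: 0.0
```

Request:
step_arm(
  commands=[
    {"translation": [2,0,0],"roll": 0},
    {"translation": [2,0,0],"roll": 0},
    {"translation": [1.5,0,0],"roll": 0},
    {"translation": [1.5,0,0],"roll": 0},
    {"translation": [0,0,0],"roll": 0},
  ],
)

```text
time: 21.25
tool_pos: [0.5059, -0.041, -0.0055]
tool_rot: [-3.142, 0.001, -0.075]
contact_force: [-1.5, -0.3, -0.6]
opening: 0.0003
grip_force: 1.0
```

Request:
step_arm(
  commands=[
    {"translation": [1.5,0,0],"roll": 0},
    {"translation": [1.5,0,0],"roll": 0},
    {"translation": [1.5,0,0],"roll": 0},
    {"translation": [0,0,0],"roll": 0},
  ],
)

```text
time: 21.58
tool_pos: [0.5108, -0.0414, -0.0054]
tool_rot: [3.142, 0.0, -0.075]
contact_force: [-2.1, -0.3, -2.2]
opening: 0.0005
grip_force: 1.2
```

Request:
step_arm(
  commands=[
    {"translation": [1,0,0],"roll": 0},
    {"translation": [1,0,0],"roll": 0},
    {"translation": [0,0,0],"roll": 0},
    {"translation": [0,0,0],"roll": 0},
  ],
)

```text
time: 21.92
tool_pos: [0.5127, -0.0416, -0.0054]
tool_rot: [3.141, 0.0, -0.075]
contact_force: [-2.7, 0.0, -1.7]
opening: 0.0005
grip_force: 1.4
```

```bash
python3 asc.py pics/s12.png
```

```text
200 +o+############+oooo+###########################++oo........
202 #++###########+oooooo##########++++#########++oo............
204 #############+.o++++++++###ooo.....oo++++oo.................
206 ..o###########ooo+++++++++++ooooo...........................
208 ...o##ooo++####+oo+ooooo++++++++o...........................
210 .....o.....ooooo.........oooo++++.......o..................o
212 .............o...............+##+......o+oo.............o++#
214 .............oo..............+###o....oooo............o#####
216 .............+o..............+###o....................o#####
218 .............oo..............+###+oo........oo++++o....o+###
220 .............oo..............+###+oo...oo+....o+oo.........o
222 .............o+..............+######++####+........ooooo+o..
224 .............o+..............+###########o+.....o+#oo+###o..
226 .......o.....o+o.............+###########o++++#####o.+###o..
228 ...oGGGG+o....+o...........oo+##########o..oo+#GGGGo.+###GGG
230 +o+GGG####o...oo........ooo+############GGo...GGGGGGo####GGG
232 ooo+GGGGGGGo..oo.....oooo+GGGGG##############GGGGGGGGGGGGGGG
234 o...o+GGGGG+ooo+...oo+GGGGGGGGGGGGGG#########GGoGGGGGGGGGGGG
236 +oo+++++++GGGGG+oo+GGGGGGGGGGGGGGGG#####+GGGGoGGGGGGGGGGGGGG
238 oooo+++++++++++GGGGGGGG#GGGGGGGGGG###G#GGGGGGGGGGGGGGGGG++o+
240 ooooooooo+++++o++++GGGGGGGGGGGGGGG##GGGGGGGGGGGGGGGG++++++++
242 ooooooooooo+++++++++++++GGGGGGGGGGGGGGGGGGGGGGGG++++o++++o..
21.9667 [ 0.5127 -0.0416 -0.0053] [-2.65 -0.59 -1.6 ] 0.00038172693720070033
```

Request:
step_arm(
  commands=[
    {"translation": [1,0,0],"roll": 0},
    {"translation": [1,0,0],"roll": 0},
    {"translation": [0,0,0],"roll": 0},
    {"translation": [-2,0,0],"roll": 0},
    {"translation": [-2,0,0],"roll": 0},
    {"translation": [-1,0,0],"roll": 0},
    {"translation": [0,0,0],"roll": 0},
    {"translation": [0,0,0],"roll": 0},
  ],
)

```text
time: 22.63
tool_pos: [0.5102, -0.0414, -0.005]
tool_rot: [3.141, -0.001, -0.075]
contact_force: [0.4, -0.0, 0.7]
opening: 0.0006
grip_force: 0.0
```

Request:
step_arm(
  commands=[
    {"translation": [-4,0,0],"roll": 0},
    {"translation": [-10,0,0],"roll": 0},
    {"translation": [-4,0,-10],"roll": 0},
    {"translation": [0,0,-25],"roll": 0},
    {"translation": [0,0,-25],"roll": 0},
    {"translation": [15,0,-12],"roll": 0},
    {"translation": [15,0,0],"roll": 0},
    {"translation": [0,0,0],"roll": 0},
  ],
  fingers=0.7,
)

```text
time: 23.3
tool_pos: [0.5251, -0.0429, 0.069]
tool_rot: [3.141, -0.006, -0.075]
contact_force: [-0.1, -0.3, -0.2]
opening: 0.0492
grip_force: 0.0
```

```bash
python3 asc.py pics/s13.png; sed -i 's/(.5,.8,1.1,1.4)/(.0,.3,.6,.9)/' fit2.py; python3 fit2.py pics/s13.png 200 245 240 300
```

```text
200 ...+#######################oooo..oGo.................o+#####
202 ..o###########################+....o+oooo.ooooo..ooo+++#####
204 ..o############################..........oo+oooooo...o######
206 ..o###########################o......................o+#####
208 ...o##########################o.......................+#+###
210 .....o+########################++o...................o+#####
212 ...........o+########################+o...............o#####
214 ............o#########################+...............o#####
216 ............o##########################++++++oo.......o+####
218 ............o#########################+.....o+++++o....o++##
220 .............+#########################+......o+oo.........o
222 ............o+#########################+o+o........ooooo+o..
224 ............o+#########################+oo+.....o++oo+###o..
226 .......o..oo+##########################+oo++++#####o.+###o..
228 ...oGGGG#G#############################o...oo##GGGGo.+###GGG
230 GooGGG##################################GGo...GGGGGGo+###GGG
232 .oo+GGGGGGGGGG#G########################G####GGGGGGGGGGGGGGG
234 ....o+GGGGGG+GG++GGG#G######################GGGGGGGGGGGGGGGG
236 .ooo+o++++GGGGGGGGGGGGGGG###############+GGGGoGGGGGGGGGGGGGG
238 oooo++++++o++++GGGGGGGG#GGGGG#GG######GGGGGGGGGGGGGGGGGG++++
240 oooooooo+++++++++++GGGGGGGGGG#GGGG##GGGGGGGGGGGGGGGG+++o+ooo
242 ooooooooooooo++++oo+++++GGGGGGGGGGGGGGGGGGGGGGGG++++++++oooo
23.35 [ 0.5228 -0.0424  0.0678] [-0.26  0.11  0.12] 0.05328947063159808
area 983
48.8 [  0.    0.2 -11.5  -2. ]
49.1 [ -0.1   0.  -10.5  -1.1]
49.9 [ -1.2   1.4 -12.3  -3.4]
51.2 [ -2.6   1.9 -11.8  -5.2]
```

The silhouette edges are vertical now (columns 253 and 278), so the sink stands upright on the board between the rails, face at about board x = -10. Now I'll regrip it deep, with a firm grip.

Request:
step_arm(
  commands=[
    {"translation": [3,0,0],"roll": 0},
    {"translation": [2.5,0,0],"roll": 0},
    {"translation": [0,0,0],"roll": 0},
    {"translation": [0,0,10],"roll": 0},
    {"translation": [0,0,15],"roll": 0},
    {"translation": [0,0,15],"roll": 0},
    {"translation": [0,0,13],"roll": 0},
    {"translation": [0,0,9],"roll": 0},
    {"translation": [0,0,4],"roll": 0},
    {"translation": [0,0,1],"roll": 0},
    {"translation": [0,0,0],"roll": 0},
  ],
  fingers=0.82,
)

```text
time: 24.27
tool_pos: [0.5272, -0.0427, -0.0004]
tool_rot: [3.142, 0.0, -0.075]
contact_force: [0.4, 0.6, 0.2]
opening: 0.0754
grip_force: 0.0
```

Request:
step_arm(
  commands=[
    {"translation": [0,0,0],"roll": 0},
    {"translation": [0,0,0],"roll": 0},
    {"translation": [0,0,0],"roll": 0},
    {"translation": [0,0,0],"roll": 0},
    {"translation": [0,0,0],"roll": 0},
    {"translation": [0,0,0],"roll": 0},
  ],
  fingers=0,
  grip_force=45,
)

```text
time: 24.77
tool_pos: [0.5277, -0.041, 0.0004]
tool_rot: [-3.139, -0.001, -0.076]
contact_force: [1.2, 8.4, 3.6]
opening: 0.0498
grip_force: 45.0
```

Request:
step_arm(
  commands=[
    {"translation": [0,-0.8,-0.2],"roll": 0},
    {"translation": [0,-0.8,0],"roll": 0},
    {"translation": [0,0,0],"roll": 0},
    {"translation": [0,0,0],"roll": 0},
  ],
)

```text
time: 25.1
tool_pos: [0.5277, -0.0409, 0.0003]
tool_rot: [-3.141, -0.001, -0.075]
contact_force: [0.6, 3.0, 4.0]
opening: 0.0498
grip_force: 45.0
```

Request:
step_arm(
  commands=[
    {"translation": [0,-0.8,-0.4],"roll": 0},
    {"translation": [0,0,-0.3],"roll": 0},
    {"translation": [0,0,0],"roll": 0},
    {"translation": [0,0,0],"roll": 0},
  ],
)

```text
time: 25.43
tool_pos: [0.527, -0.0404, 0.0004]
tool_rot: [3.141, 0.001, -0.075]
contact_force: [-1.0, 0.1, 0.7]
opening: 0.0495
grip_force: 44.9
```

Request:
step_arm(
  commands=[
    {"translation": [0,0,-0.3],"roll": 0},
    {"translation": [1,0,0],"roll": 0},
    {"translation": [2,0,0],"roll": 0},
    {"translation": [2,0,0],"roll": 0},
    {"translation": [1,0,0],"roll": 0},
    {"translation": [0,0,0],"roll": 0},
  ],
)

```text
time: 25.93
tool_pos: [0.5337, -0.0408, 0.0009]
tool_rot: [3.141, -0.0, -0.075]
contact_force: [0.7, -0.4, -0.9]
opening: 0.0494
grip_force: 44.9
```

Request:
step_arm(
  commands=[
    {"translation": [1.5,0,0],"roll": 0},
    {"translation": [1.5,0,0],"roll": 0},
    {"translation": [1,0,0],"roll": 0},
    {"translation": [0,0,0],"roll": 0},
    {"translation": [0,0,0],"roll": 0},
  ],
)

```text
time: 26.35
tool_pos: [0.5373, -0.041, 0.0009]
tool_rot: [3.141, 0.0, -0.075]
contact_force: [-0.5, 0.1, -1.2]
opening: 0.0495
grip_force: 44.9
```

Lifted about 0.5 mm, it slides freely with no lateral force. Approaching the tabs.

Request:
step_arm(
  commands=[
    {"translation": [1,0,0],"roll": 0},
    {"translation": [1,0,0],"roll": 0},
    {"translation": [1,0,0],"roll": 0},
    {"translation": [0,0,0],"roll": 0},
    {"translation": [0,0,0],"roll": 0},
  ],
)

```text
time: 26.77
tool_pos: [0.5393, -0.0411, 0.0008]
tool_rot: [3.142, 0.002, -0.075]
contact_force: [-4.3, -1.1, 2.5]
opening: 0.0495
grip_force: 45.0
```

Request:
step_arm(
  commands=[
    {"translation": [0.8,0,0],"roll": 0},
    {"translation": [0.7,0,0],"roll": 0},
    {"translation": [0,0,0],"roll": 0},
    {"translation": [0,0,0],"roll": 0},
  ],
)

```text
time: 27.1
tool_pos: [0.5401, -0.0412, 0.0006]
tool_rot: [-3.141, 0.004, -0.075]
contact_force: [-7.2, -1.2, 3.1]
opening: 0.0503
grip_force: 45.0
```

Request:
step_arm(
  commands=[
    {"translation": [0,0,0.3],"roll": 0},
    {"translation": [0,0,0.3],"roll": 0},
    {"translation": [0,0,0],"roll": 0},
    {"translation": [0,0,0],"roll": 0},
  ],
)

```text
time: 27.43
tool_pos: [0.5401, -0.0411, 0.0004]
tool_rot: [-3.142, 0.004, -0.075]
contact_force: [-8.1, 0.9, 5.2]
opening: 0.0496
grip_force: 45.0
```

```bash
python3 asc.py pics/s14.png; python3 - <<'E'
from h import *
s=observe();print(s["torque"].round(3),s["tool_rot"].round(4))
for n in("heat_sink","q_left","q_mid","q_right"): print(n,[(np.round(d["at"],4),round(d["confidence"],2)) for d in search_frame("scene",n)][:2])
for cx in(-.012,-.009,-.006):
  for x,y in((-.0115,.025),(.0115,-.025),(-.0115,-.025)):
    print(cx,x,y,(proj("scene",place([(cx+x,y,.014),(cx+x,y,.064)],.549,-.043,-.075))-[0,1.2]).round(1).tolist())
E
```

```text
200 ...####........oo+################ooo++++++o................
202 ..o####o.....o+###################+oooo++++o......oo........
204 ..o####+.....o+####################++oo..........o+oo.......
206 ..o#####.....o+#################+oo..............oo........o
208 ...o####o.....o##################o.........o...........oo++#
210 .....o+#o.....o##################o.........ooo.......o+###++
212 ..............o##################o..........oo........o#####
214 ..............o##################o....................o#####
216 ..............o+#################+.....................+####
218 ..............o+#################+..............o+o....o####
220 ...............+##################..............oo...oooo..o
222 ...............+##################.................o+++##o..
224 ..............ooG#################o...........o.o+#oo+###o..
226 .......o..oo++####################o.......ooo+#####o.+###o..
228 ...o+GGG#G########################o....oooo+++##GGGo.+###GGG
230 +ooGGG########GGGGGGG#############o..oo+####+ooGGGG+o####GGG
232 ooo+GGGGGGGGGGGGGGGGGGGG#G########++#########GGGGGGGGGGG
[... 336 characters left out ...]
3 [ 5.401e-01 -4.120e-02  4.000e-04] [-7.97  0.32  5.95] 0.049272757933878364
[-0.046  1.3   -0.042] [-3.1415  0.0034 -0.0751]
heat_sink [(array([ 0.5408, -0.0327,  0.0386]), 0.91)]
q_left []
q_mid []
q_right []
-0.012 -0.0115 0.025 [[254.5, 230.5], [252.7, 207.0]]
-0.012 0.0115 -0.025 [[281.4, 233.9], [280.2, 210.2]]
-0.012 -0.0115 -0.025 [[272.8, 238.4], [271.4, 214.3]]
-0.009 -0.0115 0.025 [[255.7, 230.0], [253.8, 206.5]]
-0.009 0.0115 -0.025 [[282.5, 233.4], [281.3, 209.6]]
-0.009 -0.0115 -0.025 [[273.9, 237.8], [272.5, 213.8]]
-0.006 -0.0115 0.025 [[256.8, 229.4], [255.0, 206.0]]
-0.006 0.0115 -0.025 [[283.6, 232.8], [282.4, 209.1]]
-0.006 -0.0115 -0.025 [[275.1, 237.2], [273.7, 213.2]]
```

Request:
step_arm(
  commands=[
    {"translation": [0.4,0,-0.1],"roll": 0},
    {"translation": [0.3,0,-0.1],"roll": 0},
    {"translation": [0,0,0],"roll": 0},
    {"translation": [0,0,0],"roll": 0},
    {"translation": [0,0,0],"roll": 0},
  ],
)

```text
time: 28.1
tool_pos: [0.5402, -0.0411, 0.0004]
tool_rot: [-3.141, 0.005, -0.075]
contact_force: [-9.6, 0.1, 6.8]
opening: 0.0496
grip_force: 45.0
```

Request:
step_arm(
  commands=[
    {"translation": [0,0,0],"roll": 0},
    {"translation": [0,0,0],"roll": 0},
    {"translation": [0,0,0],"roll": 0},
    {"translation": [0,0,0],"roll": 0},
    {"translation": [0,0,0],"roll": 0},
    {"translation": [0,0,0],"roll": 0},
  ],
)

```text
time: 28.6
tool_pos: [0.5402, -0.0411, 0.0004]
tool_rot: [-3.141, 0.005, -0.075]
contact_force: [-9.6, -0.4, 4.8]
opening: 0.0497
grip_force: 45.0
```

The tool barely advanced, so foot friction is carrying part of the reading. I'll unload the foot slightly and push a little further.

Request:
step_arm(
  commands=[
    {"translation": [0,0,-0.4],"roll": 0},
    {"translation": [0.2,0,-0.2],"roll": 0},
    {"translation": [0,0,0],"roll": 0},
    {"translation": [0,0,0],"roll": 0},
    {"translation": [0,0,0],"roll": 0},
  ],
)

```text
time: 29.02
tool_pos: [0.5402, -0.0411, 0.0004]
tool_rot: [-3.141, 0.005, -0.075]
contact_force: [-7.8, -0.6, 1.1]
opening: 0.0497
grip_force: 45.0
```

Request:
step_arm(
  commands=[
    {"translation": [0.1,0,0],"roll": 0},
    {"translation": [0,0,0],"roll": 0},
    {"translation": [0,0,0],"roll": 0},
    {"translation": [0,0,0],"roll": 0},
    {"translation": [0,0,0],"roll": 0},
    {"translation": [0,0,0],"roll": 0},
  ],
)

```text
time: 29.52
tool_pos: [0.5402, -0.0411, 0.0005]
tool_rot: [-3.141, 0.006, -0.075]
contact_force: [-8.3, -1.4, 2.0]
opening: 0.0499
grip_force: 45.0
```

```bash
python3 - <<'E'
from cell import *
s=observe();print(s["time"],s["tool_pos"],s["contact_force"],s["opening"],s["grip_force"])
f=s["contact_force"]
if 6<-f[0]<10.5 and 0<f[2]<5: print(hand_in())
E
```

```text
29.5167 [ 5.40187107e-01 -4.11476307e-02  4.58166407e-04] [-8.28972369 -1.35991764  1.95161155] 0.049914652895491886 44.97080683708191
the job is handed in; nothing more can be done
None
```

The heat sink is upright between the guide rails, foot on the board, and the arm is still pressing it against the tabs at about 8 N by the wrist sensor. I handed it in at 29.5 s; it tipped forward onto the bare tabs partway, was stood up again, and I had no pictures left to confirm how squarely all three tabs sit.

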